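# Pack the sailing ship kit into its tin

## Robot

A 6-joint arm with a two-finger parallel gripper is mounted at the origin on the work surface. World frame = base frame: x ahead of the robot, y to its left, z up, the work surface at z = 0. Lengths are in mm, angles in rad, forces in N, time in s.
With the tool pointing down it reaches from about 350 to 875 mm from the base axis. Payload 4.2 kg.
Tool frame: the origin (TCP) lies midway between the tips of the shut fingers; the grasp point (between the pads) lies 19 mm behind it; z points along the fingers, y is the line along which they close (so a half turn about z gives the same grasp; the last joint's range is limited). The gripper opens to 85 mm and grips with 20 to 120 N. Pads are 22 mm wide; open, the fingers measure 114 mm over their backs; the gripper's body (76 mm by 85 mm) begins 54 mm behind the grasp point. The pads swing forward as they close: fully open they stand 13 mm farther back than shut.
Start: joints at [1.426, 0.385, 0.008, 0, -1.194, -0.259], TCP at [245.539, 574.726, 231.312] pointing down, gripper open.
Joint ranges: [-3.14, 3.14], [-1.21, 2.06], [-1.07, 1.41], [-3.16, 2.05], [-2.99, -0.16], [-3.1, 3.1]. Speed limits (rad/s): [2.79, 2.79, 3.14, 3.14, 3.14, 3.14].

## Interface

Orientations are given as a unit quaternion [x, y, z, w].
In Python, from bench import arm gives the robot as it stands.
- The arm moves only by the tool send_rows, never from a script. Its argument "targets" is a list of rows, each an object of numbers: "gripper": the gripper command: -1 is fully open, 1 is shut, values between are in proportion; "x", "y", "z": the shift along the tool's x, y, z in cm; "ax", "ay", "az": the turn, a rotation vector about the tool's x, y, z in degrees. A call has 1 to 5 rows; each row shifts and turns the commanded pose from where the row before left it, along the tool's axes as they then stand; what a row does not reach is not made up. A row lasts 1/12 s, in which the tool goes at most 41.7 mm and 7.16 degrees, less where a joint would pass 70% of its speed; a pose out of reach is approached as far as the arm can. A call is refused whole if a number of a shift passes 4.17 or a number of a turn 7.16, either way. A call with a gripper value outside its range is refused whole. The fingers move at their own pace and stop on an object; the grip force is fixed at half the most. Time passes only in rows, so rows that do not move let the fingers close. It gives the time, the measured TCP pose, the force, the opening and the grip force at its end, in the units of the state.
- arm.read_state(): the state, without advancing time (a new reading comes with each control period).
- arm.get_image(name): name is "scene" or "top"; returns (picture, depth): 400x640x3 uint8, red, green, blue; 400x640 float32, mm along the optical axis (not along the pixel's ray), 0 where there is no reading.
- arm.camera_model(name): a dict with "fx", "fy", "cx", "cy" (pixels), "cam_to_world" (4x4, takes a point from camera to world coordinates). Camera axes: x right, y down, z forward; pixel columns grow to the right and rows downward; lengths in mm; the calibration is good to about 2 mm. A picture is of the moment at which its call begins. camera_model takes no time and is no camera call.
- arm.job_done(): hands the job in; it is judged then, once.
Trained networks look in the newest picture that a camera, given by its name, has taken for a name from the list of things; names that differ only in an ending like _2 or _b are one class to them, and where a whole thing is asked for, a point or a joint stands for the part that bears it (a point fixed in the world has none). Each returns a list of dicts, best first, with "score" (0 to 1); they miss things now and then, are a little off and sometimes report something else, mostly with a low value. They report only what shows in the picture. A call takes as long as a camera call. They do not tell look-alikes from the thing itself.
- arm.boxes_of(camera, thing): "rect" ([left, top, width, height] in pixels, round what is visible of it).
The state is a dict: "clock": time; "joints": joint angles; "joint_vel": joint speeds; "joint_efforts": joint torques, N m; "position": TCP position; "ee_rot": TCP orientation; "contact_force": force on the tool from outside, world axes, zero at the start; "wrist_torque": the same for the moment, N m; "gripper_width": finger opening in mm; "grasp_force": force on a finger pad.
Only numpy, scipy, OpenCV 4.12 (cv2) and the standard library are available. Lean on these libraries where they do the work, as an engineer would, in place of code of your own. Each camera call takes 0.05 s, during which the arm holds its last target. There are 200 camera calls.

## Task

Pack the sailing ship's three parts into the open tin, each flat and right way up as it lies now, lengthwise along the middle of its own insert, either way round: the pointed hull between the two end chocks, the mast with the crosspiece down in the notches of the two saddles, and the two-armed anchor with the crossbar among the four corner pegs. Set each part down rather than dropping it, and leave the look-alikes (the square-ended barge, the plain rod and the one-armed miscast anchor) where they lie.

Things in the scene. Friction and masses are not known exactly. Their poses are not given: they have to be found in the camera images.
- hull_c (a point): White plastic sailing ship hull, loose, 110 long x 36 wide x 30 mm high (stern board 34), pointed bow at +x, square stern at -x, deck with a dark mast hole; flat bottom, flat upright sides from 55 mm behind to 18 mm ahead of the origin. Origin: its centre, half-way up; x along its length, z up. Grasp across the 36 mm width. About 45 g.
- barge_c (a point): Look-alike to leave: white plastic barge hull, loose, 110 x 36 x 30 mm, square at both ends, open inside with two thwarts. Origin: its centre, half-way up; x along its length, z up. 
- mast_c (a point): Brown plastic mast, loose, lying flat: a rod 12 mm thick and 120 mm long with one crosspiece (yard, 8 mm thick, 54 mm long along y, its underside level with the rod's) 28 mm from the origin towards +x. Origin: its centre, half-way up; x along its length, z up. Origin 6 mm above its underside. Grasp across the rod at the origin. About 25 g.
- spar_c (a point): Look-alike to leave: plain brown plastic rod, loose, 12 mm thick, 120 mm long, no crosspiece. Origin: its centre, half-way up; x along its length, z up. 
- anchor_c (a point): Silver metal anchor casting, loose, lying flat, 10 mm thick, 80 mm long: shank 10 mm wide, two arms at the -x end (52 mm across the tips, reaching no nearer the origin than x = -16 mm), a 44 mm crossbar at x = +26 mm, a small ring at the +x end. Origin: its centre, half-way up; x along its length, z up. Origin 5 mm above its underside, on the shank; grasp across the shank there. About 70 g.
- miscast_c (a point): Look-alike to leave: silver miscast anchor, loose, 10 mm thick, 80 mm long, the same shank and ring but only one arm (at +y) and no crossbar. Origin: its centre, half-way up; x along its length, z up. 
- hull_bay_top (a point): Fixed dark grey slab with pale fittings in the tin, 150 x 82 mm, one of three side by side 84 mm apart in changing order. Point: centre of its flat top, 18 mm above the desk; x along its length, z up. The hull's: two chocks only, 6 mm thick, 44 mm wide and 10 mm high, one at each end, 136 mm clear between them.
- mast_bay_top (a point): Fixed dark grey slab with pale fittings in the tin, 150 x 82 mm, one of three side by side 84 mm apart in changing order. Point: centre of its flat top, 18 mm above the desk; x along its length, z up. The mast's: two saddles at x = +-46 mm, 6 mm thick, 40 mm wide, each with a notch 30 mm wide, seat 10 mm and horns 18 mm above the slab's top. The rod rests on both seats, crosspiece between the saddles.
- anchor_bay_top (a point): Fixed dark grey slab with pale fittings in the tin, 150 x 82 mm, one of three side by side 84 mm apart in changing order. Point: centre of its flat top, 18 mm above the desk; x along its length, z up. The anchor's: four round pegs 8 mm thick and 8 mm high at the corners, 53 mm either side of the centre along x and 36 mm along y; the slab between them is bare.
- tin: Fixed, shallow, dented grey tin case, open: 158 x 260 mm (x, y), 2 mm walls, rim 22 mm above the desk (4 mm above the inserts' tops). Origin: centre of the case's underside; z up. Its lid is laid back flat on the desk beyond it (+x side), 12 mm high.
There are look-alikes about, which are no part of the job. Leave any blue or purple look-alike of the part that bears anchor_c alone. What is shaped like the part that bears hull_bay_top but orange is not meant.

How it is judged (in metres and radians):
At the end, for the whole second after the job is handed in: Hull, mast, anchor released, at rest on their inserts (mast on its seats): centre within 12 mm (anchor 14) along, 14 mm (hull 15) across, height to 4 mm, upright to 0.15 rad, lengthwise to 0.26 rad, either way round; barge, plain rod, miscast anchor within 20 mm of their starts (x of hull_c in the frame of hull_bay_top between -0.012 and 0.012 m and y of hull_c in the frame of hull_bay_top between -0.015 and 0.015 m and z of hull_c in the frame of hull_bay_top between 0.011 and 0.019 m and angle between the x axis of hull_c and the x axis of hull_bay_top, either way round below 0.26 rad and angle between each of hull_c, mast_c, anchor_c's own z axis and vertical below 0.15 rad and linear speed of each of hull, mast, anchor below 0.02 m/s and x of mast_c in the frame of mast_bay_top between -0.012 and 0.012 m and y of mast_c in the frame of mast_bay_top between -0.014 and 0.014 m and z of mast_c in the frame of mast_bay_top between 0.012 and 0.02 m and angle between the x axis of mast_c and the x axis of mast_bay_top, either way round below 0.26 rad and x of anchor_c in the frame of anchor_bay_top between -0.014 and 0.014 m and y of anchor_c in the frame of anchor_bay_top between -0.014 and 0.014 m and z of anchor_c in the frame of anchor_bay_top between 0.001 and 0.009 m and angle between the x axis of anchor_c and the x axis of anchor_bay_top, either way round below 0.26 rad and distance of each of barge_c, spar_c, miscast_c from where it was at the start of the episode below 0.02 m); the robot touches nothing.
It fails at once if the hull is dropped (falls freely faster than 0.7 m/s, about 25 mm) (linear speed of hull above 0.7 m/s and contact force between hull and the fingers below 0.05 N).
It fails at once if the mast is dropped (falls freely faster than 0.7 m/s, about 25 mm) (linear speed of mast above 0.7 m/s and contact force between mast and the fingers below 0.05 N).
It fails at once if the anchor is dropped (falls freely faster than 0.7 m/s, about 25 mm) (linear speed of anchor above 0.7 m/s and contact force between anchor and the fingers below 0.05 N).
It fails at once if a look-alike (barge, plain rod or miscast anchor) is moved more than 40 mm (distance of any of barge_c, spar_c, miscast_c from where it was at the start of the episode above 0.04 m).
It also fails if it takes over 83 s, if anything falls off the work surface, if the arm or the gripper's body presses on something with over 40 N, if the wrist force passes 120 N, or if a joint passes its speed limit or range.

## Working session

There is one attempt and no reset: what is moved stays moved. The work goes in short steps, Python scripts to look and compute and a tool call to move; the robot and the scene stay as the last step left them, time stands still between calls to the robot, and variables do not carry over. Pictures are saved under pics/ and viewed, at most 14 in all, crops included, and the job is handed in when it is done.

Besides the shell and the picture viewer there is one more tool, called after "Request:" as a command line: name --argument value ..., lists and objects as JSON in quotes. send_rows: Moves the arm, as the interface text tells. Its arguments: {"type":"object","properties":{"targets":{"type":"array"}},"required":["targets"]}

```bash
mkdir -p pics; python3 - <<'E'
from bench import arm
import cv2
for n in("top","scene"):
    im,d=arm.get_image(n); cv2.imwrite(f"pics/{n}0.png",im[:,:,::-1])
    m=arm.camera_model(n); print(n,m["fx"],m["cx"],m["cy"],m["cam_to_world"])
    for t in ("hull_c","mast_c","anchor_c","barge_c","spar_c","miscast_c","tin","hull_bay_top","mast_bay_top","anchor_bay_top"):
        if n=="top": print(t,[(b["rect"],round(b["score"],2)) for b in arm.boxes_of(n,t)])
s=arm.read_state();print(s["clock"],s["position"],s["ee_rot"],s["gripper_width"])
E
```

```text
top 488.37376728708887 322.17967102111555 203.0902983871146 [[-8.53757268e-03 -9.93218801e-01  1.15946204e-01  2.82266017e+02]
 [-9.99864064e-01  1.01147331e-02  1.30209605e-02  3.98869697e+01]
 [-1.41054277e-02 -1.15819275e-01 -9.93170143e-01  1.23797407e+03]
 [ 0.00000000e+00  0.00000000e+00  0.00000000e+00  1.00000000e+00]]
hull_c [([422.4, 167.8, 17.6, 48.2], 0.72)]
mast_c [([305.8, 171.6, 10.7, 42.7], 0.85)]
anchor_c [([205.7, 157.5, 22.5, 33.1], 0.82), ([154.5, 128.4, 22.5, 33.8], 0.52), ([150.7, 183.0, 32.7, 20.9], 0.51), ([250.5, 176.6, 23.9, 46.7], 0.15)]
barge_c [([250.9, 175.8, 22.1, 48.4], 0.97)]
spar_c [([371.9, 170.7, 10.6, 48.5], 0.72)]
miscast_c [([463.6, 161.0, 15.0, 33.2], 0.66)]
tin [([293.4, 30.1, 101.9, 125.2], 0.73), ([302.2, 172.0, 19.8, 45.9], 0.48)]
hull_bay_top [([214.0, 262.2, 40.7, 62.9], 0.79), ([293.0, 91.9, 39.1, 60.7], 0.62), ([418.4, 167.6, 21.4, 48.5], 0.57)]
mast_bay_top [([328.9, 93.6, 28.7, 55.3], 0.71)]
anchor_bay_top [([357.9, 94.2, 37.8, 58.2], 0.7)]
scene 471.51973435608375 320.8258704055258 200.27364264680597 [[ 4.02171731e-01  5.55650576e-01 -7.27674609e-01  1.54237621e+03]
 [ 9.15563972e-01 -2.44696751e-01  3.19164712e-01 -4.29912368e+02]
 [-7.15556818e-04 -7.94591680e-01 -6.07143764e-01  9.65668344e+02]
 [ 0.00000000e+00  0.00000000e+00  0.00000000e+00  1.00000000e+00]]
0.6 [245.53128575 574.70834267 231.30818721] [ 9.79685231e-01 -2.00541388e-01 -2.08307505e-05  6.70483997e-06] 85.5003072827332
```

View pics/top0.png

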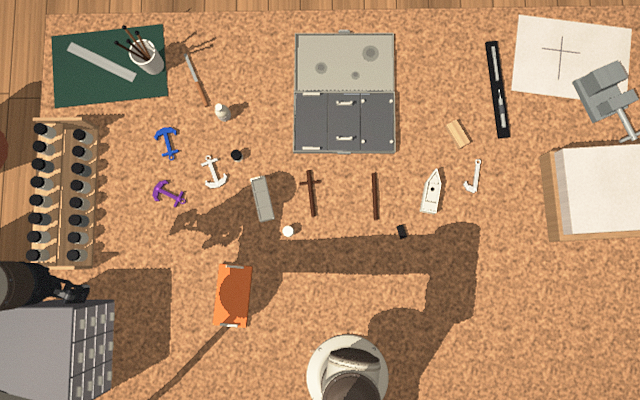

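View pics/scene0.png

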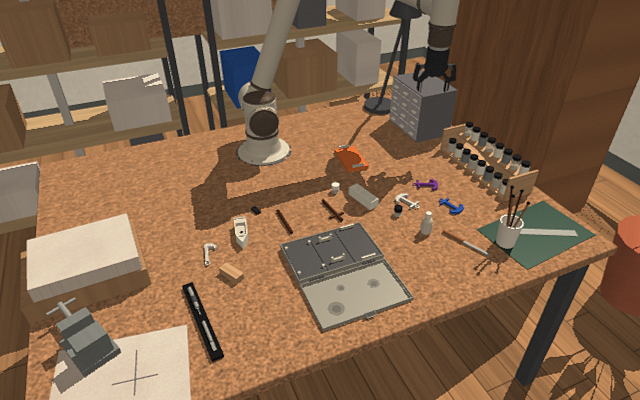

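The hull is the pointed white one at (432,190), not the barge at (261,199). The mast is the rod with a crosspiece at (312,193), not the plain rod at (376,196). The anchor is the silver two-armed one at (213,172), not the blue or purple ones or the miscast at (475,176). I'll confirm these in an enlarged crop and measure them.

```bash
cat > h.py <<'E'
import numpy as np, cv2
from bench import arm
def world(n,d):
    m=arm.camera_model(n); v,u=np.mgrid[0:400,0:640]
    p=np.stack([(u-m["cx"])/m["fx"]*d,(v-m["cy"])/m["fy"]*d,d,np.ones_like(d)],-1)
    return (p@np.array(m["cam_to_world"]).T)[...,:3]
def rect(W,box,lo,hi=60):
    l,t,w,h=box; w_=W[t:t+h,l:l+w].reshape(-1,3); q=w_[(w_[:,2]>lo)&(w_[:,2]<hi)]
    return q
def desc(q):
    r=cv2.minAreaRect(q[:,:2].astype(np.float32)); c=q.mean(0); e,V=np.linalg.eigh(np.cov(q[:,:2].T))
    a=np.degrees(np.arctan2(V[1,1],V[0,1]))
    return "n%d rect c %s size %s ang %.1f | mean %s pca %.1f zmax %.1f"%(len(q),np.round(r[0],1),np.round(r[1],1),r[2],np.round(c,1),a,np.percentile(q[:,2],95))
E
python3 - <<'E'
from h import *
im,d=arm.get_image("top"); W=world("top",d)
c=im[85:235,140:500]; cv2.imwrite("pics/c1.png",cv2.resize(c,None,fx=2.2,fy=2.2,interpolation=cv2.INTER_CUBIC)[:,:,::-1])
dz=W[240:260,300:400,2]; print("desk z",np.median(dz),dz.std())
for k,b in dict(hull=(415,163,32,56),mast=(298,166,28,54),anchor=(198,150,36,43),barge=(245,172,34,54),spar=(366,166,20,56),mis=(458,155,28,44)).items():
    for lo in (4,): print(k,desc(rect(W,b,np.median(dz)+lo)))
q=rect(W,(285,80,120,80),14); print("tin",desc(q))
q=rect(W,(285,80,120,80),22); print("fittings")
H=np.where(W[...,2]>23.5,255,0).astype(np.uint8); H[:88]=0;H[156:]=0;H[:,:288]=0;H[:,402:]=0
n,l,s,ce=cv2.connectedComponentsWithStats(H)
for i in range(1,n):
    if s[i,4]>2: print(ce[i].round(1),s[i],W[l==i].mean(0).round(1))
E
```

```text
desk z -0.42241118525430466 73.17694182745464
hull n685 rect c [ 456.1 -219.7] size [ 78.7 141.1] ang 88.0 | mean [ 445.5 -216.7   22.1] pca 168.8 zmax 32.7
mast n329 rect c [454.   82.9] size [ 68.5 136. ] ang 89.5 | mean [455.1  83.6   8.6] pca -174.9 zmax 14.1
anchor n374 rect c [513.8 327.4] size [ 97.3 107.3] ang 89.5 | mean [507.  330.3   9.5] pca -173.8 zmax 27.3
barge n569 rect c [439.7 211. ] size [136.4  84.9] ang 0.1 | mean [437.9 207.3  15.1] pca -167.6 zmax 31.5
spar n268 rect c [449.7 -79.9] size [ 48.5 136.1] ang 89.1 | mean [444.9 -77.6   9.3] pca -179.1 zmax 15.3
mis n235 rect c [ 492. -324.] size [ 68.8 103. ] ang 89.3 | mean [ 485.2 -326.7    8.3] pca 163.3 zmax 13.0
tin n5692 rect c [647.5  -1.7] size [263.5 192.1] ang 87.9 | mean [633.   -1.5  18.6] pca 89.4 zmax 23.9
fittings
[311.   93.9] [303  92  17   4  52] [705.8  82.1  27.1]
[343.  92.] [342  92   3   1   3] [ 7.105e+02 -1.000e-01  2.500e+01]
[344.4 102.9] [337 101  16   5  52] [680.1  -3.2  29.5]
[363.2 101.1] [362 100   4   3   8] [685.6 -51.6  25. ]
[390.9 100.9] [390 100   3   3   8] [ 685.1 -122.1   25.6]
[294. 112.] [294 111   1   3   3] [659.5 125.9  24.2]
[344.7 138.4] [337 137  16   4  40] [587.3  -2.7  29.7]
[391.1 141.4] [390 139   3   5  11] [525.1 -91.  246.3]
[362.5 142. ] [362 141   2   3   4] [578.6 -47.7  25.4]
[311. 148.] [303 147  17   3  51] [564.2  82.8  27.4]
[358. 151.] [357 151   3   1   3] [555.6 -36.   25.1]
```

View pics/c1.png

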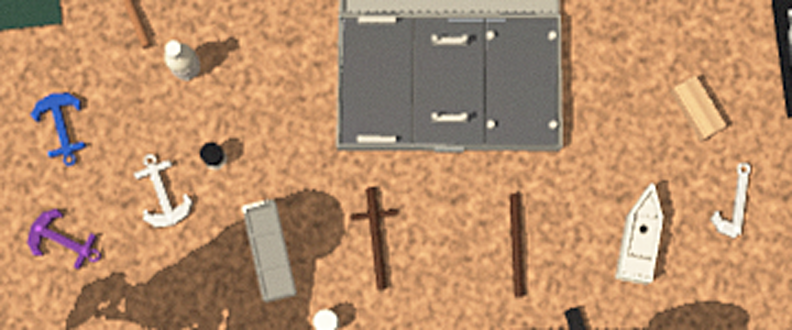

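Enlarged crop: the pointed hull is at crop (640,235), the mast with crosspiece at (376,238) and the silver two-armed anchor at (165,192). Bays from left to right are hull (chocks), mast (saddles) and anchor (pegs). The orange slab is elsewhere. Next I'll refine the poses by colour at the known heights.

```bash
cat >> h.py <<'E'
def plane(n,uv,z):
    m=arm.camera_model(n); M=np.array(m["cam_to_world"]); uv=np.atleast_2d(uv).astype(float)
    r=np.c_[(uv[:,0]-m["cx"])/m["fx"],(uv[:,1]-m["cy"])/m["fy"],np.ones(len(uv))]@M[:3,:3].T
    return M[:3,3]+r*((z-M[2,3])/r[:,2])[:,None]
def seg(im,box,kind):
    l,t,w,h=box; hsv=cv2.cvtColor(im,cv2.COLOR_RGB2HSV)[t:t+h,l:l+w].astype(int)
    k=(hsv[...,1]<85)&(hsv[...,2]>120) if kind=="w" else hsv[...,2]<115
    n,L,s,_=cv2.connectedComponentsWithStats(k.astype(np.uint8)); i=1+np.argmax(s[1:,4])
    v,u=np.where(L==i); return np.c_[u+l,v+t]
E
python3 - <<'E'
from h import *
im,d=arm.get_image("top")
for k,b,z,kind in (("hull",(415,163,32,56),30,"w"),("mast",(298,166,28,54),11,"b"),("anchor",(198,150,36,43),10,"w")):
    q=plane("top",seg(im,b,kind),z); print(k,desc(q))
    c=np.array(cv2.minAreaRect(q[:,:2].astype(np.float32))[0]); e,V=np.linalg.eigh(np.cov(q[:,:2].T)); a=V[:,1]*np.sign(V[0,1])
    s=(q[:,:2]-c)@a; t=(q[:,:2]-c)@[-a[1],a[0]]
    for lo in range(-65,65,10):
        g=t[(s>=lo)&(s<lo+10)]
        if len(g): print(lo+5,len(g),g.min().round(1),g.max().round(1),g.mean().round(1))
s=arm.read_state(); from scipy.spatial.transform import Rotation as R
print(s["clock"],s["position"],R.from_quat(s["ee_rot"]).as_matrix().round(3))
E
```

```text
hull n651 rect c [ 452.7 -216.3] size [ 42.1 115.4] ang 78.1 | mean [ 444.6 -215.1   30. ] pca 166.9 zmax 30.0
-60 16 -15.6 17.2 1.3
-50 69 -21.8 19.2 -1.3
-40 68 -21.9 19.7 -1.1
-30 67 -20.9 19.7 -0.9
-20 69 -21.4 20.2 -0.4
-10 68 -20.9 20.7 -0.2
0 61 -19.9 20.8 0.3
10 65 -20.9 20.8 -0.2
20 62 -20.4 19.4 -1.0
30 49 -17.1 16.0 -1.2
40 34 -12.2 10.7 -0.9
50 20 -7.8 7.3 -0.7
60 3 -3.4 -0.5 -1.6
mast n282 rect c [453.   90.1] size [ 50.2 116.3] ang 82.7 | mean [457.2  84.   11. ] pca -173.9 zmax 11.0
-60 10 -12.3 -2.0 -6.4
-50 21 -13.2 -0.4 -6.5
-40 20 -13.8 -1.2 -7.2
-30 20 -12.7 -0.1 -6.5
-20 20 -11.9 -0.7 -6.3
-10 19 -13.1 -0.2 -6.8
0 20 -14.2 -0.5 -6.1
10 18 -11.7 0.0 -5.8
20 36 -29.2 19.4 -6.6
30 51 -32.3 19.1 -6.3
40 20 -12.7 -0.0 -6.1
50 21 -14.4 -0.9 -7.4
60 6 -12.4 -2.0 -6.9
anchor n319 rect c [512.3 333.2] size [88.5 57.1] ang 12.8 | mean [504.8 333.9  10. ] pca -159.7 zmax 10.0
-40 44 -18.3 25.1 2.9
-30 79 -24.1 30.6 3.1
-20 45 -25.9 32.1 4.0
-10 18 -20.4 9.4 2.2
0 17 -2.1 8.3 3.3
10 15 -1.6 8.0 3.3
20 35 -17.3 23.9 3.8
30 48 -19.0 25.5 2.8
40 17 -3.9 10.7 3.1
50 1 4.8 4.8 4.8
0.7 [245.51461379 574.72049574 231.3183172 ] [[ 0.92  -0.393  0.   ]
 [-0.393 -0.92   0.   ]
 [ 0.    -0.    -1.   ]]
```

Request:
send_rows --targets '[{"az": -7.16, "gripper": 0}, {"az": -7.16, "gripper": 0}, {"az": -7.16, "gripper": 0}, {"az": -7.16, "gripper": 0}, {"az": -7.16, "gripper": 0}]'

```text
$.targets[0]: bad value
```

Request:
send_rows --targets '[{"az": -7.16, "gripper": 0}, {"x": 1.85, "y": 3.5, "gripper": 0}, {"x": 1.85, "y": 3.5, "gripper": 0}, {"x": 1.85, "y": 3.5, "gripper": 0}, {"x": 1.85, "y": 3.5, "gripper": 0}]'

```text
$.targets[0]: bad value
```

Request:
send_rows --targets '[{"x": 1.85, "y": 3.5, "gripper": 0}, {"x": 1.85, "y": 3.5, "gripper": 0}, {"x": 1.85, "y": 3.5, "gripper": 0}, {"x": 1.85, "y": 3.5, "gripper": 0}, {"x": 1.85, "y": 3.5, "gripper": 0}]'

```text
$.targets[0]: bad value
```

Request:
send_rows --targets '[{"z": 3.5, "gripper": 0}, {"z": 3.5, "gripper": 0}, {"z": 3.5, "gripper": 0}, {"gripper": 0}, {"gripper": 0}]'

```text
$.targets[0]: bad value
```

Request:
send_rows --targets '[{"gripper": 0, "x": 0, "y": 0, "z": 0, "ax": 0, "ay": 0, "az": -7.16}, {"gripper": 0, "x": 0, "y": 0, "z": 0, "ax": 0, "ay": 0, "az": -7.16}, {"gripper": 0, "x": 0, "y": 0, "z": 0, "ax": 0, "ay": 0, "az": -7.16}, {"gripper": 0, "x": 0, "y": 0, "z": 0, "ax": 0, "ay": 0, "az": -7.16}, {"gripper": 0, "x": 0, "y": 0, "z": 0, "ax": 0, "ay": 0, "az": -7.16}]'

```text
clock: 1.12
position: [245.5, 574.7, 231.4]
ee_rot: [0.994, 0.113, 0.0, -0.0]
contact_force: [-0.8, 0.2, -0.3]
gripper_width: 42.7
grasp_force: 0.0
```

Request:
send_rows --targets '[{"gripper": 0, "x": 0, "y": 0, "z": 0, "ax": 0, "ay": 0, "az": -7.16}, {"gripper": 0, "x": 1.85, "y": 3.5, "z": 0, "ax": 0, "ay": 0, "az": 0}, {"gripper": 0, "x": 1.85, "y": 3.5, "z": 0, "ax": 0, "ay": 0, "az": 0}, {"gripper": 0, "x": 1.85, "y": 3.5, "z": 0, "ax": 0, "ay": 0, "az": 0}, {"gripper": 0, "x": 1.85, "y": 3.5, "z": 0, "ax": 0, "ay": 0, "az": 0}]'

```text
clock: 1.53
position: [363.4, 467.0, 231.5]
ee_rot: [0.985, 0.173, 0.0, -0.0]
contact_force: [1.0, -0.1, -0.3]
gripper_width: 42.3
grasp_force: 0.0
```

Request:
send_rows --targets '[{"gripper": 0, "x": 1.85, "y": 3.5, "z": 0, "ax": 0, "ay": 0, "az": 0}, {"gripper": 0, "x": 1.85, "y": 3.5, "z": 0, "ax": 0, "ay": 0, "az": 0}, {"gripper": 0, "x": 1.85, "y": 3.5, "z": 0, "ax": 0, "ay": 0, "az": 0}, {"gripper": 0, "x": 1.85, "y": 3.5, "z": 0, "ax": 0, "ay": 0, "az": 0}, {"gripper": 0, "x": 1.85, "y": 3.5, "z": 0, "ax": 0, "ay": 0, "az": 0}]'

```text
clock: 1.95
position: [510.2, 333.4, 231.6]
ee_rot: [0.985, 0.172, 0.0, -0.0]
contact_force: [-0.4, 0.6, -0.6]
gripper_width: 42.8
grasp_force: 0.0
```

Request:
send_rows --targets '[{"gripper": 0, "x": 0, "y": 0, "z": 3, "ax": 0, "ay": 0, "az": 0}, {"gripper": 0, "x": 0, "y": 0, "z": 3, "ax": 0, "ay": 0, "az": 0}, {"gripper": 0, "x": 0, "y": 0, "z": 3, "ax": 0, "ay": 0, "az": 0}, {"gripper": 0, "x": 0, "y": 0, "z": 3, "ax": 0, "ay": 0, "az": 0}, {"gripper": 0, "x": 0, "y": 0, "z": 0, "ax": 0, "ay": 0, "az": 0}]'

```text
clock: 2.37
position: [505.8, 331.7, 104.9]
ee_rot: [0.985, 0.171, -0.006, 0.003]
contact_force: [-0.4, -0.2, -0.8]
gripper_width: 42.5
grasp_force: 0.0
```

Request:
send_rows --targets '[{"gripper": 0, "x": 0.3, "y": -0.2, "z": 3, "ax": 0, "ay": 0, "az": 0}, {"gripper": 0, "x": 0, "y": 0, "z": 1.5, "ax": 0, "ay": 0, "az": 0}, {"gripper": 0, "x": 0, "y": 0, "z": 0, "ax": 0, "ay": 0, "az": 0}, {"gripper": 0, "x": 0, "y": 0, "z": 0, "ax": 0, "ay": 0, "az": 0}]'

```text
clock: 2.7
position: [511.6, 338.2, 67.3]
ee_rot: [0.985, 0.173, 0.0, 0.0]
contact_force: [0.4, -0.3, 1.6]
gripper_width: 42.7
grasp_force: 0.0
```

```bash
python3 - <<'E'
from h import *
from scipy.spatial.transform import Rotation as R
s=arm.read_state(); print(s["position"],R.from_quat(s["ee_rot"]).as_matrix().round(3),s["clock"])
im,_=arm.get_image("top"); cv2.imwrite("pics/a.png",cv2.resize(im[140:210,180:270],None,fx=5,fy=5,interpolation=cv2.INTER_CUBIC)[:,:,::-1])
E
```

```text
[511.60215121 338.16888068  67.25252771] [[ 0.94   0.34   0.001]
 [ 0.34  -0.94  -0.   ]
 [ 0.001  0.    -1.   ]] 2.7
```

View pics/a.png

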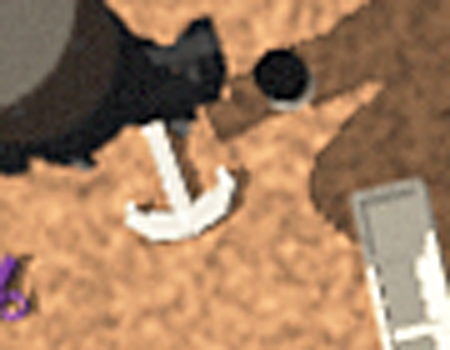

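The gripper stands over the anchor, with the arms at crop (185,215) and clear of the black jar at (282,75). I'll go down and grip.

Request:
send_rows --targets '[{"gripper": 0, "x": 0.1, "y": 0.15, "z": 2.5, "ax": 0, "ay": 0, "az": 0}, {"gripper": 0, "x": 0, "y": 0, "z": 2.5, "ax": 0, "ay": 0, "az": 0}, {"gripper": 0, "x": 0, "y": 0, "z": 1.4, "ax": 0, "ay": 0, "az": 0}, {"gripper": 0, "x": 0, "y": 0, "z": 0, "ax": 0, "ay": 0, "az": 0}, {"gripper": 0.3, "x": 0, "y": 0, "z": 0, "ax": 0, "ay": 0, "az": 0}]'

```text
clock: 3.17
position: [513.4, 337.4, 3.8]
ee_rot: [0.985, 0.173, 0.001, -0.0]
contact_force: [0.5, -0.1, 0.9]
gripper_width: 32.0
grasp_force: 0.0
```

Request:
send_rows --targets '[{"gripper": 1, "x": 0, "y": 0, "z": 0, "ax": 0, "ay": 0, "az": 0}, {"gripper": 1, "x": 0, "y": 0, "z": 0, "ax": 0, "ay": 0, "az": 0}, {"gripper": 1, "x": 0, "y": 0, "z": 0, "ax": 0, "ay": 0, "az": 0}, {"gripper": 1, "x": 0, "y": 0, "z": 0, "ax": 0, "ay": 0, "az": 0}, {"gripper": 1, "x": 0, "y": 0, "z": 0, "ax": 0, "ay": 0, "az": 0}]'

```text
clock: 3.58
position: [513.8, 337.9, 4.9]
ee_rot: [0.985, 0.173, 0.002, -0.001]
contact_force: [-1.2, -0.6, 6.1]
gripper_width: 7.6
grasp_force: 59.0
```

Request:
send_rows --targets '[{"gripper": 1, "x": 0, "y": 0, "z": -0.5, "ax": 0, "ay": 0, "az": 0}, {"gripper": 1, "x": 0, "y": 0, "z": -0.5, "ax": 0, "ay": 0, "az": 0}, {"gripper": 1, "x": 0, "y": 0, "z": 0, "ax": 0, "ay": 0, "az": 0}]'

```text
clock: 3.83
position: [513.1, 337.2, 13.8]
ee_rot: [0.985, 0.172, 0.001, -0.001]
contact_force: [-0.3, 0.1, -0.3]
gripper_width: 7.3
grasp_force: 58.8
```

```bash
python3 - <<'E'
from h import *
im,_=arm.get_image("scene"); cv2.imwrite("pics/b.png",cv2.resize(im[130:260,350:470],None,fx=4,fy=4,interpolation=cv2.INTER_CUBIC)[:,:,::-1])
E
```

```text
(no output)
```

View pics/b.png

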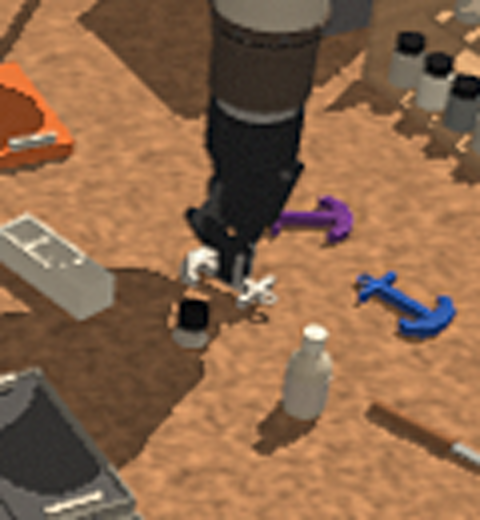

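The anchor has come up with the fingers: its crossbar is at crop (255,290) with a shadow beneath. I'll lift, square up and carry it to the anchor bay.

Request:
send_rows --targets '[{"gripper": 1, "x": 0, "y": 0, "z": -2, "ax": 0, "ay": 0, "az": 0}, {"gripper": 1, "x": 0, "y": 0, "z": -3, "ax": 0, "ay": 0, "az": 0}, {"gripper": 1, "x": 0, "y": 0, "z": -3, "ax": 0, "ay": 0, "az": 6.6}, {"gripper": 1, "x": 0, "y": 0, "z": 0, "ax": 0, "ay": 0, "az": 6.6}, {"gripper": 1, "x": 0, "y": 0, "z": 0, "ax": 0, "ay": 0, "az": 6.5}]'

```text
clock: 4.3
position: [513.5, 337.6, 94.7]
ee_rot: [1.0, -0.002, 0.002, -0.002]
contact_force: [-1.0, -0.4, -0.9]
gripper_width: 7.5
grasp_force: 58.8
```

Request:
send_rows --targets '[{"gripper": 1, "x": 0.6, "y": 2, "z": 0, "ax": 0, "ay": 0, "az": 0}, {"gripper": 1, "x": 1, "y": 3.5, "z": 0, "ax": 0, "ay": 0, "az": 0}, {"gripper": 1, "x": 1, "y": 3.5, "z": 0, "ax": 0, "ay": 0, "az": 0}, {"gripper": 1, "x": 1, "y": 3.5, "z": 0, "ax": 0, "ay": 0, "az": 0}, {"gripper": 1, "x": 1, "y": 3.5, "z": 0, "ax": 0, "ay": 0, "az": 0}]'

```text
clock: 4.72
position: [558.8, 175.3, 92.0]
ee_rot: [1.0, 0.001, -0.0, 0.0]
contact_force: [1.0, 0.1, -0.2]
gripper_width: 7.3
grasp_force: 58.8
```

Request:
send_rows --targets '[{"gripper": 1, "x": 1, "y": 3.5, "z": 0, "ax": 0, "ay": 0, "az": 0}, {"gripper": 1, "x": 1, "y": 3.5, "z": 0, "ax": 0, "ay": 0, "az": 0}, {"gripper": 1, "x": 1, "y": 3.5, "z": 0, "ax": 0, "ay": 0, "az": 0}, {"gripper": 1, "x": 1, "y": 3.5, "z": 0, "ax": 0, "ay": 0, "az": 0}, {"gripper": 1, "x": 1, "y": 3.5, "z": 0, "ax": 0, "ay": 0, "az": 0}]'

```text
clock: 5.13
position: [609.2, 0.1, 92.1]
ee_rot: [1.0, 0.001, -0.0, 0.0]
contact_force: [0.5, -0.2, -2.1]
gripper_width: 7.3
grasp_force: 58.8
```

Request:
send_rows --targets '[{"gripper": 1, "x": 1, "y": 3.5, "z": 0, "ax": 0, "ay": 0, "az": 0}, {"gripper": 1, "x": 1, "y": 3.5, "z": 0, "ax": 0, "ay": 0, "az": 0}, {"gripper": 1, "x": 0.5, "y": 2, "z": 0, "ax": 0, "ay": 0, "az": 0}, {"gripper": 1, "x": 0, "y": 0, "z": 0, "ax": 0, "ay": 0, "az": 0}, {"gripper": 1, "x": 0, "y": 0, "z": 0, "ax": 0, "ay": 0, "az": 0}]'

```text
clock: 5.55
position: [634.1, -89.3, 91.5]
ee_rot: [1.0, -0.0, -0.001, -0.0]
contact_force: [-0.8, -0.3, -0.2]
gripper_width: 7.7
grasp_force: 58.8
```

```bash
python3 - <<'E'
from h import *
from scipy.spatial.transform import Rotation as R
s=arm.read_state(); print(s["position"],R.from_quat(s["ee_rot"]).as_matrix().round(3),s["clock"])
im,_=arm.get_image("scene"); cv2.imwrite("pics/d.png",cv2.resize(im[150:340,230:430],None,fx=3,fy=3,interpolation=cv2.INTER_CUBIC)[:,:,::-1])
E
```

```text
[634.06054474 -89.3350208   91.53110997] [[ 1.    -0.001 -0.001]
 [-0.001 -1.     0.   ]
 [-0.001 -0.    -1.   ]] 5.55
```

View pics/d.png

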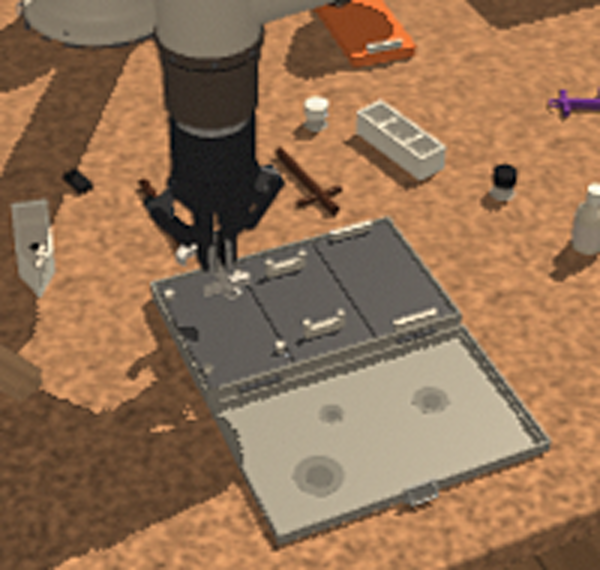

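The anchor is held level above the peg bay, at crop (225,285). I'll lower it.

Request:
send_rows --targets '[{"gripper": 1, "x": 0, "y": -0.2, "z": 2.5, "ax": 0, "ay": 0, "az": 0}, {"gripper": 1, "x": 0, "y": 0, "z": 2.2, "ax": 0, "ay": 0, "az": 0}, {"gripper": 1, "x": 0, "y": 0, "z": 1.5, "ax": 0, "ay": 0, "az": 0}, {"gripper": 1, "x": 0, "y": 0, "z": 0.4, "ax": 0, "ay": 0, "az": 0}, {"gripper": 1, "x": 0, "y": 0, "z": 0.2, "ax": 0, "ay": 0, "az": 0}]'

```text
clock: 6.02
position: [633.8, -84.8, 23.4]
ee_rot: [1.0, 0.002, -0.001, 0.0]
contact_force: [0.8, 0.3, -0.8]
gripper_width: 7.9
grasp_force: 58.8
```

Request:
send_rows --targets '[{"gripper": 1, "x": 0, "y": 0, "z": 0, "ax": 0, "ay": 0, "az": 0}, {"gripper": 1, "x": 0, "y": 0, "z": 0, "ax": 0, "ay": 0, "az": 0}]'

```text
clock: 6.18
position: [635.4, -85.4, 25.6]
ee_rot: [1.0, 0.002, 0.001, 0.0]
contact_force: [-0.1, 0.8, -0.8]
gripper_width: 7.5
grasp_force: 58.8
```

Request:
send_rows --targets '[{"gripper": 1, "x": 0, "y": 0, "z": 0.15, "ax": 0, "ay": 0, "az": 0}, {"gripper": 1, "x": 0, "y": 0, "z": 0, "ax": 0, "ay": 0, "az": 0}]'

```text
clock: 6.35
position: [635.0, -85.9, 23.7]
ee_rot: [1.0, 0.001, 0.001, -0.0]
contact_force: [0.4, 0.5, -0.5]
gripper_width: 7.3
grasp_force: 58.8
```

Request:
send_rows --targets '[{"gripper": 1, "x": 0, "y": 0, "z": 0.15, "ax": 0, "ay": 0, "az": 0}, {"gripper": 1, "x": 0, "y": 0, "z": 0, "ax": 0, "ay": 0, "az": 0}]'

```text
clock: 6.52
position: [635.1, -86.0, 22.9]
ee_rot: [1.0, 0.001, 0.001, 0.0]
contact_force: [-2.0, 1.6, 4.5]
gripper_width: 7.6
grasp_force: 59.5
```

Request:
send_rows --targets '[{"gripper": 0.6, "x": 0, "y": 0, "z": 0, "ax": 0, "ay": 0, "az": 0}, {"gripper": 0.2, "x": 0, "y": 0, "z": 0, "ax": 0, "ay": 0, "az": 0}, {"gripper": 0.2, "x": 0, "y": 0, "z": 0, "ax": 0, "ay": 0, "az": 0}, {"gripper": 0.2, "x": 0, "y": 0, "z": -0.5, "ax": 0, "ay": 0, "az": 0}, {"gripper": 0, "x": 0, "y": 0, "z": -2.5, "ax": 0, "ay": 0, "az": 0}]'

```text
clock: 6.93
position: [631.2, -86.2, 47.4]
ee_rot: [1.0, 0.0, -0.005, -0.0]
contact_force: [-0.2, -0.6, -0.1]
gripper_width: 42.6
grasp_force: 0.0
```

Request:
send_rows --targets '[{"gripper": 0, "x": 0, "y": 0, "z": -3, "ax": 0, "ay": 0, "az": -6.2}, {"gripper": 0, "x": -2.3, "y": -2.7, "z": -0.5, "ax": 0, "ay": 0, "az": 0}, {"gripper": 0, "x": -2.3, "y": -2.7, "z": 0, "ax": 0, "ay": 0, "az": 0}, {"gripper": 0, "x": -2.3, "y": -2.7, "z": 0, "ax": 0, "ay": 0, "az": 0}, {"gripper": 0, "x": -2.3, "y": -2.7, "z": 0, "ax": 0, "ay": 0, "az": 0}]'

```text
clock: 7.35
position: [530.2, 11.8, 86.8]
ee_rot: [0.999, 0.055, 0.001, -0.0]
contact_force: [0.1, 0.8, 0.3]
gripper_width: 42.6
grasp_force: 0.0
```

Request:
send_rows --targets '[{"gripper": 0, "x": -2.3, "y": -2.7, "z": 0, "ax": 0, "ay": 0, "az": 0}, {"gripper": 0, "x": -2.3, "y": -2.7, "z": 0, "ax": 0, "ay": 0, "az": 0}, {"gripper": 0, "x": -2.3, "y": -2.6, "z": 0, "ax": 0, "ay": 0, "az": 0}, {"gripper": 0, "x": 0, "y": 0, "z": 3, "ax": 0, "ay": 0, "az": 0}, {"gripper": 0, "x": 0, "y": 0, "z": 0, "ax": 0, "ay": 0, "az": 0}]'

```text
clock: 7.77
position: [450.5, 83.1, 54.2]
ee_rot: [0.998, 0.056, -0.003, 0.001]
contact_force: [-0.8, -0.4, -0.3]
gripper_width: 42.9
grasp_force: 0.0
```

Request:
send_rows --targets '[{"gripper": 0, "x": 0, "y": 0, "z": 0, "ax": 0, "ay": 0, "az": 0}, {"gripper": 0, "x": 0, "y": 0, "z": 0, "ax": 0, "ay": 0, "az": 0}]'

```text
clock: 7.93
position: [454.9, 83.0, 57.0]
ee_rot: [0.998, 0.055, 0.0, 0.0]
contact_force: [0.4, -0.7, 0.0]
gripper_width: 42.7
grasp_force: 0.0
```

```bash
python3 - <<'E'
from h import *
from scipy.spatial.transform import Rotation as R
s=arm.read_state(); print(s["position"],R.from_quat(s["ee_rot"]).as_matrix().round(3),s["clock"])
im,d=arm.get_image("top")
q=plane("top",seg(im,(360,98,34,50),"w"),28); print(desc(q))
cv2.imwrite("pics/e.png",cv2.resize(im[80:240,280:460],None,fx=3.5,fy=3.5,interpolation=cv2.INTER_CUBIC)[:,:,::-1])
E
```

```text
[454.8567368   83.01189562  57.0007657 ] [[ 0.994  0.11   0.001]
 [ 0.11  -0.994  0.   ]
 [ 0.001  0.    -1.   ]] 7.9333
n339 rect c [633.5 -86.3] size [58.2 86.1] ang 89.3 | mean [625.7 -85.   28. ] pca 179.2 zmax 28.0
```

View pics/e.png

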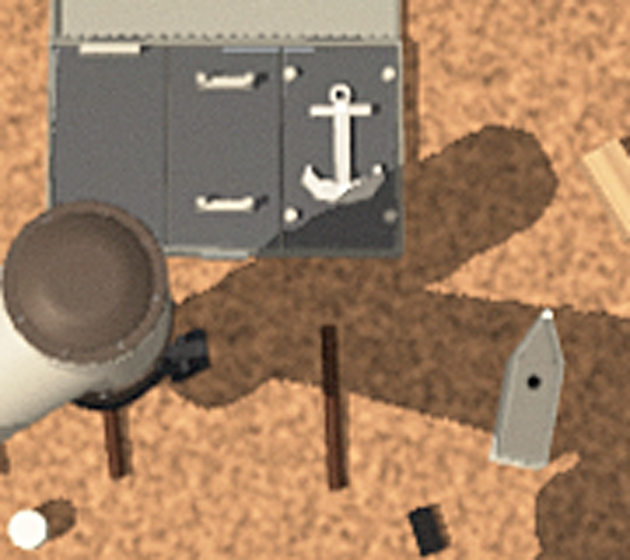

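The anchor lies centred among its pegs, at crop (340,140). The gripper is over the mast, so I'll descend and grip.

Request:
send_rows --targets '[{"gripper": 0, "x": 0, "y": 0, "z": 2, "ax": 0, "ay": 0, "az": 0}, {"gripper": 0, "x": 0, "y": 0, "z": 2, "ax": 0, "ay": 0, "az": 0}, {"gripper": 0, "x": 0, "y": 0, "z": 1.2, "ax": 0, "ay": 0, "az": 0}, {"gripper": 0, "x": 0, "y": 0, "z": 0, "ax": 0, "ay": 0, "az": 0}, {"gripper": 0.4, "x": 0, "y": 0, "z": 0, "ax": 0, "ay": 0, "az": 0}]'

```text
clock: 8.4
position: [454.6, 82.6, 4.6]
ee_rot: [0.999, 0.055, 0.0, 0.0]
contact_force: [0.5, 0.1, -0.4]
gripper_width: 32.0
grasp_force: 0.0
```

Request:
send_rows --targets '[{"gripper": 1, "x": 0, "y": 0, "z": 0, "ax": 0, "ay": 0, "az": 0}, {"gripper": 1, "x": 0, "y": 0, "z": 0, "ax": 0, "ay": 0, "az": 0}, {"gripper": 1, "x": 0, "y": 0, "z": 0, "ax": 0, "ay": 0, "az": 0}, {"gripper": 1, "x": 0, "y": 0, "z": 0, "ax": 0, "ay": 0, "az": 0}, {"gripper": 1, "x": 0, "y": 0, "z": 0, "ax": 0, "ay": 0, "az": 0}]'

```text
clock: 8.82
position: [454.9, 83.4, 5.6]
ee_rot: [0.998, 0.055, 0.001, -0.0]
contact_force: [0.4, -2.1, 7.0]
gripper_width: 9.8
grasp_force: 59.4
```

Request:
send_rows --targets '[{"gripper": 1, "x": 0, "y": 0, "z": -1, "ax": 0, "ay": 0, "az": 0}, {"gripper": 1, "x": 0, "y": 0, "z": -2.5, "ax": 0, "ay": 0, "az": 0}, {"gripper": 1, "x": 0, "y": 0, "z": -3, "ax": 0, "ay": 0, "az": 3.2}, {"gripper": 1, "x": 0, "y": 0, "z": -2.5, "ax": 0, "ay": 0, "az": 3.1}, {"gripper": 1, "x": 1.5, "y": 0.7, "z": 0, "ax": 0, "ay": 0, "az": 0}]'

```text
clock: 9.23
position: [470.0, 77.6, 99.4]
ee_rot: [1.0, 0.001, 0.004, -0.002]
contact_force: [0.6, 1.1, -0.3]
gripper_width: 9.7
grasp_force: 58.7
```

Request:
send_rows --targets '[{"gripper": 1, "x": 3, "y": 1.5, "z": 0, "ax": 0, "ay": 0, "az": 0}, {"gripper": 1, "x": 3, "y": 1.5, "z": 0, "ax": 0, "ay": 0, "az": 0}, {"gripper": 1, "x": 3, "y": 1.5, "z": 0, "ax": 0, "ay": 0, "az": 0}, {"gripper": 1, "x": 3, "y": 1.5, "z": 0, "ax": 0, "ay": 0, "az": 0}, {"gripper": 1, "x": 3, "y": 1.5, "z": 0, "ax": 0, "ay": 0, "az": 0}]'

```text
clock: 9.65
position: [619.9, 0.4, 94.5]
ee_rot: [1.0, 0.0, 0.0, -0.0]
contact_force: [-0.6, 1.6, -0.9]
gripper_width: 9.5
grasp_force: 58.7
```

Request:
send_rows --targets '[{"gripper": 1, "x": 1.4, "y": 0.4, "z": 0, "ax": 0, "ay": 0, "az": 0}, {"gripper": 1, "x": 0, "y": 0, "z": 2, "ax": 0, "ay": 0, "az": 0}, {"gripper": 1, "x": 0, "y": 0, "z": 0, "ax": 0, "ay": 0, "az": 0}, {"gripper": 1, "x": 0, "y": 0, "z": 0, "ax": 0, "ay": 0, "az": 0}, {"gripper": 1, "x": 0, "y": 0, "z": 0, "ax": 0, "ay": 0, "az": 0}]'

```text
clock: 10.07
position: [632.4, -2.6, 74.7]
ee_rot: [1.0, 0.001, -0.0, 0.0]
contact_force: [0.6, -0.0, -0.3]
gripper_width: 9.5
grasp_force: 58.7
```

```bash
python3 - <<'E'
from h import *
from scipy.spatial.transform import Rotation as R
s=arm.read_state(); print(s["position"],R.from_quat(s["ee_rot"]).as_matrix().round(3),s["clock"])
im,_=arm.get_image("scene"); cv2.imwrite("pics/f.png",cv2.resize(im[150:340,230:430],None,fx=3,fy=3,interpolation=cv2.INTER_CUBIC)[:,:,::-1])
E
```

```text
[632.40357735  -2.6382319   74.74736362] [[ 1.     0.001 -0.   ]
 [ 0.001 -1.    -0.   ]
 [-0.     0.    -1.   ]] 10.0667
```

View pics/f.png

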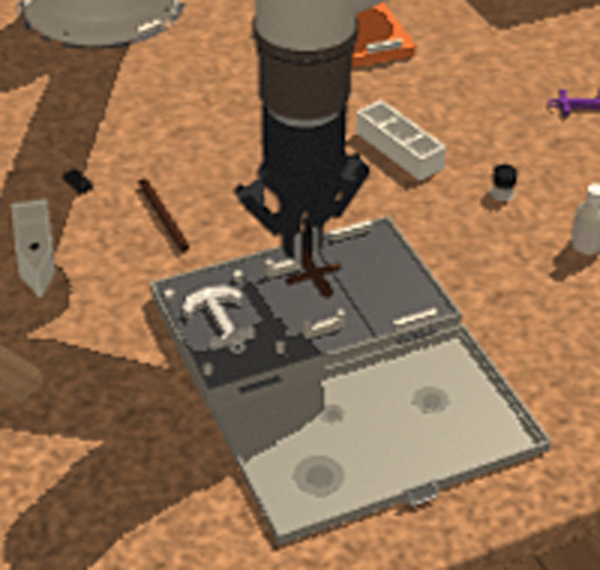

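The mast is held level over the saddles, at crop (315,275). I'll lower it to contact.

Request:
send_rows --targets '[{"gripper": 1, "x": 0.1, "y": 0, "z": 1.8, "ax": 0, "ay": 0, "az": 0}, {"gripper": 1, "x": 0, "y": 0, "z": 1.4, "ax": 0, "ay": 0, "az": 0}, {"gripper": 1, "x": 0, "y": 0, "z": 0.6, "ax": 0, "ay": 0, "az": 0}, {"gripper": 1, "x": 0, "y": 0, "z": 0.2, "ax": 0, "ay": 0, "az": 0}, {"gripper": 1, "x": 0, "y": 0, "z": 0, "ax": 0, "ay": 0, "az": 0}]'

```text
clock: 10.53
position: [633.8, -2.6, 34.7]
ee_rot: [1.0, 0.001, 0.0, 0.0]
contact_force: [-0.9, -0.3, 0.7]
gripper_width: 9.8
grasp_force: 58.7
```

Request:
send_rows --targets '[{"gripper": 1, "x": 0, "y": 0, "z": 0.1, "ax": 0, "ay": 0, "az": 0}, {"gripper": 1, "x": 0, "y": 0, "z": 0, "ax": 0, "ay": 0, "az": 0}]'

```text
clock: 10.7
position: [634.4, -2.7, 34.3]
ee_rot: [1.0, 0.0, 0.001, -0.0]
contact_force: [-0.2, -0.4, -1.0]
gripper_width: 9.2
grasp_force: 58.7
```

Request:
send_rows --targets '[{"gripper": 1, "x": 0, "y": 0, "z": 0.15, "ax": 0, "ay": 0, "az": 0}, {"gripper": 1, "x": 0, "y": 0, "z": 0, "ax": 0, "ay": 0, "az": 0}]'

```text
clock: 10.87
position: [634.6, -2.7, 33.7]
ee_rot: [1.0, 0.0, 0.001, -0.0]
contact_force: [-1.6, 0.8, 5.7]
gripper_width: 9.6
grasp_force: 59.3
```

Request:
send_rows --targets '[{"gripper": 0.5, "x": 0, "y": 0, "z": 0, "ax": 0, "ay": 0, "az": 0}, {"gripper": 0.2, "x": 0, "y": 0, "z": 0, "ax": 0, "ay": 0, "az": 0}, {"gripper": 0.2, "x": 0, "y": 0, "z": 0, "ax": 0, "ay": 0, "az": 0}, {"gripper": 0.2, "x": 0, "y": 0, "z": -0.5, "ax": 0, "ay": 0, "az": 0}, {"gripper": 0.2, "x": 0, "y": 0, "z": -2.5, "ax": 0, "ay": 0, "az": 0}]'

```text
clock: 11.28
position: [630.6, -3.3, 57.9]
ee_rot: [1.0, -0.0, -0.005, 0.001]
contact_force: [-0.6, -0.0, 0.8]
gripper_width: 34.2
grasp_force: 0.0
```

Request:
send_rows --targets '[{"gripper": 0, "x": 0, "y": 0, "z": -3, "ax": 0, "ay": 0, "az": 6.25}, {"gripper": -0.4, "x": 0, "y": 0, "z": -1, "ax": 0, "ay": 0, "az": 6.25}, {"gripper": -0.4, "x": -1.7, "y": 3.1, "z": 0, "ax": 0, "ay": 0, "az": 0}, {"gripper": -0.4, "x": -1.7, "y": 3.1, "z": 0, "ax": 0, "ay": 0, "az": 0}, {"gripper": -0.4, "x": -1.7, "y": 3.1, "z": 0, "ax": 0, "ay": 0, "az": 0}]'

```text
clock: 11.7
position: [563.2, -83.1, 102.3]
ee_rot: [0.994, -0.108, 0.0, -0.0]
contact_force: [1.1, -0.8, 0.6]
gripper_width: 60.2
grasp_force: 0.0
```

Request:
send_rows --targets '[{"gripper": -0.4, "x": -1.7, "y": 3.1, "z": 0, "ax": 0, "ay": 0, "az": 0}, {"gripper": -0.4, "x": -1.7, "y": 3.1, "z": 0, "ax": 0, "ay": 0, "az": 0}, {"gripper": -0.4, "x": -1.7, "y": 3.1, "z": 0, "ax": 0, "ay": 0, "az": 0}, {"gripper": -0.4, "x": -1.7, "y": 3.1, "z": 0, "ax": 0, "ay": 0, "az": 0}, {"gripper": -0.4, "x": -1.7, "y": 3.1, "z": 0, "ax": 0, "ay": 0, "az": 0}]'

```text
clock: 12.12
position: [446.3, -216.7, 102.3]
ee_rot: [0.994, -0.108, 0.0, 0.0]
contact_force: [0.6, -0.0, -0.3]
gripper_width: 60.3
grasp_force: 0.0
```

Request:
send_rows --targets '[{"gripper": -0.4, "x": 0, "y": 0, "z": 2, "ax": 0, "ay": 0, "az": 0}, {"gripper": -0.4, "x": 0, "y": 0, "z": 0, "ax": 0, "ay": 0, "az": 0}, {"gripper": -0.4, "x": 0, "y": 0, "z": 0, "ax": 0, "ay": 0, "az": 0}, {"gripper": -0.4, "x": 0, "y": 0, "z": 0, "ax": 0, "ay": 0, "az": 0}]'

```text
clock: 12.45
position: [448.5, -215.4, 82.4]
ee_rot: [0.994, -0.108, 0.001, 0.0]
contact_force: [0.1, -0.3, 0.1]
gripper_width: 59.8
grasp_force: 0.0
```

```bash
python3 - <<'E'
from h import *
from scipy.spatial.transform import Rotation as R
s=arm.read_state(); print(s["position"],R.from_quat(s["ee_rot"]).as_matrix().round(3),s["clock"])
im,d=arm.get_image("top")
cv2.imwrite("pics/g.png",cv2.resize(im[80:240,290:470],None,fx=3.5,fy=3.5,interpolation=cv2.INTER_CUBIC)[:,:,::-1])
E
```

```text
[ 448.51836042 -215.43284253   82.4436847 ] [[ 0.977 -0.215  0.001]
 [-0.215 -0.977 -0.001]
 [ 0.001  0.    -1.   ]] 12.45
```

View pics/g.png

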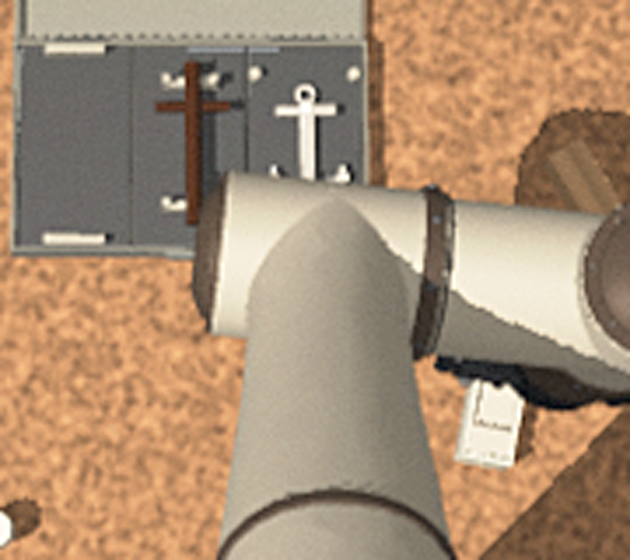

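The mast lies in its saddle notches, at crop (192,140). The gripper stands over the hull's flat sides, so I'll descend.

Request:
send_rows --targets '[{"gripper": -0.4, "x": 0, "y": 0, "z": 2.5, "ax": 0, "ay": 0, "az": 0}, {"gripper": -0.4, "x": 0, "y": 0, "z": 2.5, "ax": 0, "ay": 0, "az": 0}, {"gripper": -0.4, "x": 0, "y": 0, "z": 2, "ax": 0, "ay": 0, "az": 0}, {"gripper": -0.4, "x": 0, "y": 0, "z": 1, "ax": 0, "ay": 0, "az": 0}, {"gripper": -0.4, "x": 0, "y": 0, "z": 0, "ax": 0, "ay": 0, "az": 0}]'

```text
clock: 12.92
position: [447.0, -214.7, 0.1]
ee_rot: [0.994, -0.108, -0.002, -0.0]
contact_force: [-0.0, -0.8, -0.1]
gripper_width: 59.9
grasp_force: 0.0
```

Request:
send_rows --targets '[{"gripper": 0, "x": 0, "y": 0, "z": 0, "ax": 0, "ay": 0, "az": 0}, {"gripper": 0.5, "x": 0, "y": 0, "z": 0, "ax": 0, "ay": 0, "az": 0}, {"gripper": 1, "x": 0, "y": 0, "z": 0, "ax": 0, "ay": 0, "az": 0}, {"gripper": 1, "x": 0, "y": 0, "z": 0, "ax": 0, "ay": 0, "az": 0}, {"gripper": 1, "x": 0, "y": 0, "z": 0, "ax": 0, "ay": 0, "az": 0}]'

```text
clock: 13.33
position: [448.7, -215.6, 3.1]
ee_rot: [0.994, -0.108, 0.002, 0.0]
contact_force: [-1.4, 3.1, 6.0]
gripper_width: 35.1
grasp_force: 60.8
```

Request:
send_rows --targets '[{"gripper": 1, "x": 0, "y": 0, "z": -1, "ax": 0, "ay": 0, "az": 0}, {"gripper": 1, "x": 0, "y": 0, "z": -2.5, "ax": 0, "ay": 0, "az": 0}, {"gripper": 1, "x": 0, "y": 0, "z": -3, "ax": 0, "ay": 0, "az": -6.2}, {"gripper": 1, "x": 0, "y": 0, "z": -3, "ax": 0, "ay": 0, "az": -6.2}, {"gripper": 1, "x": 0, "y": 0, "z": 0, "ax": 0, "ay": 0, "az": 0}]'

```text
clock: 13.75
position: [451.2, -216.6, 102.6]
ee_rot: [1.0, 0.002, 0.006, 0.001]
contact_force: [1.2, -0.9, 0.3]
gripper_width: 35.0
grasp_force: 60.2
```

Request:
send_rows --targets '[{"gripper": 1, "x": 1, "y": -1.5, "z": 0, "ax": 0, "ay": 0, "az": 0}, {"gripper": 1, "x": 1.8, "y": -3, "z": 0, "ax": 0, "ay": 0, "az": 0}, {"gripper": 1, "x": 1.8, "y": -3, "z": 0, "ax": 0, "ay": 0, "az": 0}, {"gripper": 1, "x": 1.8, "y": -3, "z": 0, "ax": 0, "ay": 0, "az": 0}, {"gripper": 1, "x": 1.8, "y": -3, "z": 0, "ax": 0, "ay": 0, "az": 0}]'

```text
clock: 14.17
position: [529.8, -79.5, 96.8]
ee_rot: [1.0, -0.001, -0.0, -0.0]
contact_force: [0.1, -1.3, -0.1]
gripper_width: 35.3
grasp_force: 60.1
```

Request:
send_rows --targets '[{"gripper": 1, "x": 1.8, "y": -3, "z": 0, "ax": 0, "ay": 0, "az": 0}, {"gripper": 1, "x": 1.8, "y": -3, "z": 0, "ax": 0, "ay": 0, "az": 0}, {"gripper": 1, "x": 1.8, "y": -3, "z": 0, "ax": 0, "ay": 0, "az": 0}, {"gripper": 1, "x": 1.8, "y": -3, "z": 0, "ax": 0, "ay": 0, "az": 0}, {"gripper": 1, "x": 1.8, "y": -3, "z": 0, "ax": 0, "ay": 0, "az": 0}]'

```text
clock: 14.58
position: [620.0, 70.6, 96.4]
ee_rot: [1.0, -0.001, -0.0, 0.0]
contact_force: [1.0, -0.5, -0.3]
gripper_width: 35.4
grasp_force: 60.1
```

Request:
send_rows --targets '[{"gripper": 1, "x": 1, "y": -1.2, "z": 0, "ax": 0, "ay": 0, "az": 0}, {"gripper": 1, "x": 0, "y": 0, "z": 1.5, "ax": 0, "ay": 0, "az": 0}, {"gripper": 1, "x": 0, "y": 0, "z": 0, "ax": 0, "ay": 0, "az": 0}, {"gripper": 1, "x": 0, "y": 0, "z": 0, "ax": 0, "ay": 0, "az": 0}, {"gripper": 1, "x": 0, "y": 0, "z": 0, "ax": 0, "ay": 0, "az": 0}]'

```text
clock: 15.0
position: [629.4, 80.5, 81.8]
ee_rot: [1.0, -0.001, -0.0, 0.0]
contact_force: [0.9, 0.6, 0.9]
gripper_width: 35.2
grasp_force: 60.1
```

```bash
python3 - <<'E'
from h import *
from scipy.spatial.transform import Rotation as R
s=arm.read_state(); print(s["position"],R.from_quat(s["ee_rot"]).as_matrix().round(3),s["clock"])
im,_=arm.get_image("scene"); cv2.imwrite("pics/i.png",cv2.resize(im[150:340,230:430],None,fx=3,fy=3,interpolation=cv2.INTER_CUBIC)[:,:,::-1])
E
```

```text
[629.39313823  80.47273022  81.79949075] [[ 1.    -0.002 -0.001]
 [-0.002 -1.    -0.   ]
 [-0.001  0.    -1.   ]] 15.0
```

View pics/i.png

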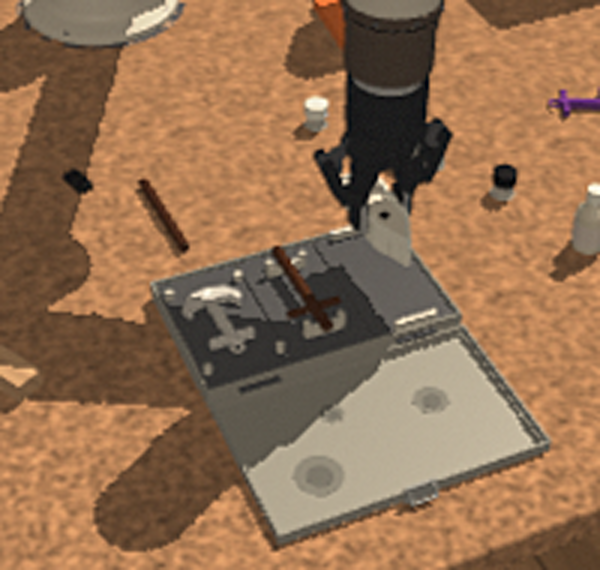

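The hull is held level over its bay, at crop (385,225). I'll lower it.

Request:
send_rows --targets '[{"gripper": 1, "x": 0.1, "y": -0.1, "z": 2.4, "ax": 0, "ay": 0, "az": 0}, {"gripper": 1, "x": 0, "y": 0, "z": 2, "ax": 0, "ay": 0, "az": 0}, {"gripper": 1, "x": 0, "y": 0, "z": 1, "ax": 0, "ay": 0, "az": 0}, {"gripper": 1, "x": 0, "y": 0, "z": 0.4, "ax": 0, "ay": 0, "az": 0}, {"gripper": 1, "x": 0, "y": 0, "z": 0, "ax": 0, "ay": 0, "az": 0}]'

```text
clock: 15.47
position: [630.5, 81.6, 23.4]
ee_rot: [1.0, -0.001, -0.001, 0.0]
contact_force: [0.7, -0.5, -0.4]
gripper_width: 35.2
grasp_force: 60.1
```

Request:
send_rows --targets '[{"gripper": 1, "x": 0, "y": 0, "z": 0.1, "ax": 0, "ay": 0, "az": 0}, {"gripper": 1, "x": 0, "y": 0, "z": 0, "ax": 0, "ay": 0, "az": 0}]'

```text
clock: 15.63
position: [631.7, 82.3, 24.0]
ee_rot: [1.0, -0.001, 0.001, -0.0]
contact_force: [-0.6, 0.5, -0.7]
gripper_width: 34.8
grasp_force: 60.1
```

Request:
send_rows --targets '[{"gripper": 1, "x": 0, "y": 0, "z": 0.2, "ax": 0, "ay": 0, "az": 0}, {"gripper": 1, "x": 0, "y": 0, "z": 0, "ax": 0, "ay": 0, "az": 0}]'

```text
clock: 15.8
position: [631.1, 82.3, 21.4]
ee_rot: [1.0, -0.001, 0.001, -0.0]
contact_force: [0.3, 0.0, 0.1]
gripper_width: 35.1
grasp_force: 60.1
```

Request:
send_rows --targets '[{"gripper": 1, "x": 0, "y": 0, "z": 0.15, "ax": 0, "ay": 0, "az": 0}, {"gripper": 1, "x": 0, "y": 0, "z": 0, "ax": 0, "ay": 0, "az": 0}]'

```text
clock: 15.97
position: [631.2, 82.3, 21.2]
ee_rot: [1.0, -0.0, 0.001, 0.0]
contact_force: [-2.0, -0.4, 6.8]
gripper_width: 35.3
grasp_force: 61.0
```

Contact is made. I'll open slightly (to about 48 mm), lift straight up and back away.

Request:
send_rows --targets '[{"gripper": 0.05, "x": 0, "y": 0, "z": 0, "ax": 0, "ay": 0, "az": 0}, {"gripper": -0.1, "x": 0, "y": 0, "z": 0, "ax": 0, "ay": 0, "az": 0}, {"gripper": -0.1, "x": 0, "y": 0, "z": 0, "ax": 0, "ay": 0, "az": 0}, {"gripper": -0.1, "x": 0, "y": 0, "z": -0.5, "ax": 0, "ay": 0, "az": 0}, {"gripper": -0.1, "x": 0, "y": 0, "z": -1.5, "ax": 0, "ay": 0, "az": 0}]'

```text
clock: 16.38
position: [629.1, 81.6, 37.2]
ee_rot: [1.0, -0.001, -0.003, 0.001]
contact_force: [0.5, -0.4, -0.3]
gripper_width: 47.2
grasp_force: 0.0
```

Request:
send_rows --targets '[{"gripper": -0.1, "x": 0, "y": 0, "z": -3, "ax": 0, "ay": 0, "az": 0}, {"gripper": -0.1, "x": 0, "y": 0, "z": -3.5, "ax": 0, "ay": 0, "az": 0}, {"gripper": -0.1, "x": 0, "y": 0, "z": -3.5, "ax": 0, "ay": 0, "az": 0}, {"gripper": -0.1, "x": -1.5, "y": -3, "z": -2, "ax": 0, "ay": 0, "az": 0}, {"gripper": -0.1, "x": -2, "y": -3.5, "z": 0, "ax": 0, "ay": 0, "az": 0}]'

```text
clock: 16.8
position: [599.8, 147.3, 165.6]
ee_rot: [1.0, -0.002, 0.006, -0.002]
contact_force: [1.1, 1.4, 0.8]
gripper_width: 47.1
grasp_force: 0.0
```

Request:
send_rows --targets '[{"gripper": -0.1, "x": -2, "y": -3.5, "z": 0, "ax": 0, "ay": 0, "az": 0}, {"gripper": -0.1, "x": -2, "y": -3.5, "z": 0, "ax": 0, "ay": 0, "az": 0}, {"gripper": -0.1, "x": -2, "y": -3.5, "z": 0, "ax": 0, "ay": 0, "az": 0}, {"gripper": -0.1, "x": -2, "y": -3.5, "z": 0, "ax": 0, "ay": 0, "az": 0}, {"gripper": -0.1, "x": -1, "y": -2, "z": 0, "ax": 0, "ay": 0, "az": 0}]'

```text
clock: 17.22
position: [504.2, 310.2, 159.9]
ee_rot: [1.0, 0.001, 0.0, -0.0]
contact_force: [0.8, 0.1, -0.0]
gripper_width: 46.6
grasp_force: 0.0
```

Request:
send_rows --targets '[{"gripper": -0.1, "x": 0, "y": 0, "z": 0, "ax": 0, "ay": 0, "az": 0}, {"gripper": -0.1, "x": 0, "y": 0, "z": 0, "ax": 0, "ay": 0, "az": 0}, {"gripper": -0.1, "x": 0, "y": 0, "z": 0, "ax": 0, "ay": 0, "az": 0}]'

```text
clock: 17.47
position: [506.2, 307.0, 159.4]
ee_rot: [1.0, -0.001, -0.0, 0.0]
contact_force: [0.3, -0.9, -1.0]
gripper_width: 46.9
grasp_force: 0.0
```

```bash
python3 - <<'E'
from h import *
im,d=arm.get_image("top"); W=world("top",d)
cv2.imwrite("pics/j.png",cv2.resize(im[80:240,285:485],None,fx=3.5,fy=3.5,interpolation=cv2.INTER_CUBIC)[:,:,::-1])
print("hull",desc(plane("top",seg(im,(297,96,29,49),"w"),48)))
q=rect(W,(297,90,32,60),35,70); print("hull d",desc(q))
print("anchor",desc(plane("top",seg(im,(365,98,25,50),"w"),28)))
q=rect(W,(335,90,22,64),33,60); print("mast d",desc(q))
print(arm.read_state()["clock"])
E
```

```text
hull n581 rect c [633.8  81.7] size [ 35.2 118.4] ang 89.6 | mean [627.6  81.9  48. ] pca -179.6 zmax 48.0
hull d n511 rect c [635.9  80.5] size [ 33.  112.3] ang 89.5 | mean [627.   80.7  43.3] pca -179.6 zmax 51.2
anchor n350 rect c [632.2 -86.5] size [58.2 88.7] ang 88.9 | mean [624.9 -85.4  28. ] pca 179.9 zmax 28.0
mast d n286 rect c [630.9  -0.7] size [ 50.6 119. ] ang 82.9 | mean [635.6  -3.8  37.7] pca 178.9 zmax 41.8
17.5167
```

View pics/j.png

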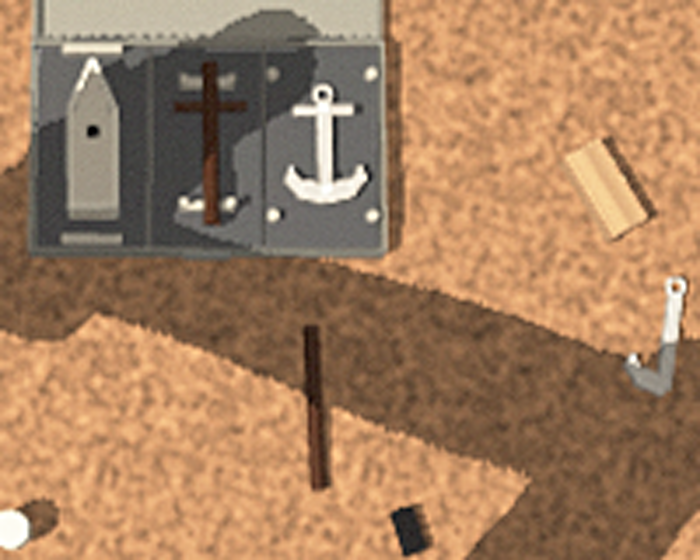

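All three parts lie centred: the hull at crop (93,140), the mast at (210,145) and the anchor at (323,145). The plain rod and the miscast anchor haven't moved. I'll hand in the job.

```bash
python3 -c "
from bench import arm
print(arm.job_done())"
```

```text
the job is handed in; nothing more can be done
None
```

I packed the hull, mast and anchor into their inserts, each centred and lengthwise in the last picture, left the look-alikes alone, and handed the job in at about 17.5 s; the hand-in returned no verdict.

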